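# Find the full plant-food tin by heft

## Task

Three plant-food tins on the potting bench look alike, but only one is full: heft them by their handles to find the heaviest. Stand the two lighter tins upright on the floor of the black seed tray for refilling, setting them down rather than dropping them, and finish while still holding the heaviest by its handle, upright and still, about 13 cm above the bench and touching nothing else. Tip no tin over, and leave the flower pot, trowel and cup where they are.

Things in the scene. Friction and masses are not known exactly. Their poses are not given: they have to be found in the camera images.
- tin_a: closed round metal tin, sage green with a cream band and dark green lid, one of three that look exactly alike: 90 mm across, 95 mm tall to the flat top of the lid. Origin: centre of its underside; z up; x along its handle. Over the lid stands a stiff wooden bar handle (see its point). Loose, rigid, the load centred and not shifting. Weight 0.2 to 0.85 kg with its handle: the full tin weighs at least 0.25 kg more than either of the other two, which need not weigh the same
- tin_a_handle (a point): middle of the wooden handle bar of tin_a, 135 mm above its underside. The bar lies along the tin's x axis: carried by an upright steel strap at each end (64 mm clear between the straps, 72 mm over them), 14 mm wide and 16 mm high (127 to 143 mm above the tin's underside); 32 mm free space between bar and lid
- tin_b: closed round metal tin, sage green with a cream band and dark green lid, one of three that look exactly alike: 90 mm across, 95 mm tall to the flat top of the lid. Origin: centre of its underside; z up; x along its handle. Over the lid stands a stiff wooden bar handle (see its point). Loose, rigid, the load centred and not shifting. Weight 0.2 to 0.85 kg with its handle: the full tin weighs at least 0.25 kg more than either of the other two, which need not weigh the same
- tin_b_handle (a point): middle of the wooden handle bar of tin_b, 135 mm above its underside. The bar lies along the tin's x axis: carried by an upright steel strap at each end (64 mm clear between the straps, 72 mm over them), 14 mm wide and 16 mm high (127 to 143 mm above the tin's underside); 32 mm free space between bar and lid
- tin_c: closed round metal tin, sage green with a cream band and dark green lid, one of three that look exactly alike: 90 mm across, 95 mm tall to the flat top of the lid. Origin: centre of its underside; z up; x along its handle. Over the lid stands a stiff wooden bar handle (see its point). Loose, rigid, the load centred and not shifting. Weight 0.2 to 0.85 kg with its handle: the full tin weighs at least 0.25 kg more than either of the other two, which need not weigh the same
- tin_c_handle (a point): middle of the wooden handle bar of tin_c, 135 mm above its underside. The bar lies along the tin's x axis: carried by an upright steel strap at each end (64 mm clear between the straps, 72 mm over them), 14 mm wide and 16 mm high (127 to 143 mm above the tin's underside); 32 mm free space between bar and lid
- tray: black plastic square seed tray, open on top, 250 x 250 mm outside, 35 mm high, walls and floor 5 mm thick, so 240 x 240 mm inside; does not move; room for up to four such tins in a 2 x 2 pattern at 115 mm spacing, so a tin may stand there while the others are hefted and be taken out again. Origin: centre of its underside on the bench; x and y along its sides, z up
- pot: bystander: terracotta plant pot with a seedling, 84 mm across, 75 mm high (130 mm with leaves); origin at the centre of its underside
- trowel: bystander: hand trowel with orange handle lying on the bench, about 270 mm long, 24 mm high; x points from handle to blade, origin near its middle on the bench
- cup: bystander: green plastic cup, 72 mm across, 85 mm high; origin at the centre of its underside
Not all that is in view belongs to the job. What is shaped like the tin_c but blue or purple is not meant. Leave any pink look-alike of the tin_a alone.

How it is judged:
By the outcome, as a careful person would: the job done as asked, in the order asked, and still so for the second after the job is handed in, while the arm keeps its last pose, push and grip.
It also fails if it takes over 72 s, if anything falls off the work surface, if the arm or the gripper's body presses on something with over 40 N, if the wrist force passes 120 N, or if a joint passes its speed limit or range.

## Robot

A 6-joint arm with a two-finger parallel gripper is mounted at the origin on the work surface. World frame = base frame: x ahead of the robot, y to its left, z up, the work surface at z = 0. Lengths are in m, angles in rad, forces in N, time in s.
With the tool pointing down it reaches from about 0.275 to 0.85 m from the base axis. Payload 19 kg.
Tool frame: the origin (TCP) lies between the finger pads; the fingertips stand tips_ahead ahead of it and the grasp point (between the pads) lies 6 mm ahead of it (tips_ahead is the distance from the TCP to the fingertips, in m); z points along the fingers, y is the line along which they close (so a half turn about z gives the same grasp; the last joint's range is limited). The gripper opens to 85 mm and grips with 20 to 120 N. Pads are 22 mm wide; open, the fingers measure 114 mm over their backs; the gripper's body (76 mm by 85 mm) begins 54 mm behind the grasp point. The pads swing forward as they close: fully open they stand 13 mm farther back than shut.
Start: joints at [-1.373, 0.15, 1.437, -0, 1.554, -0.134], TCP at [0.187, -0.544, 0.256] pointing down, gripper open.
Joint ranges: [-2.8, 2.8], [-0.68, 2.1], [0.12, 2.68], [-1.39, 4.53], [0.16, 2.79], [-2.81, 2.81]. Speed limits (rad/s): [1.89, 1.89, 2.22, 3.01, 3.01, 3.01].

## Interface

Orientations are given as a 3x3 rotation matrix whose columns are the frame's x, y, z axes.
In Python, from station import read_state, camera, camera_params, job_done, tips_ahead gives the robot as it stands.
- The arm moves only by the tool play_rows, never from a script. Its argument "rows" is one flat list of numbers, 7 for each row, row after row: the closure, from 0 (fully open) to 1 (shut), then the shift along the world's x, y, z in mm, then the turn, a rotation vector about the world's x, y, z in degrees. In form: [hand, dx, dy, dz, wx, wy, wz, hand, dx, dy, dz, wx, wy, wz, ...]. A call has 1 to 8 rows; each row is the pose to reach, as a shift and turn from the pose commanded when the call began; what a row does not reach only later rows make up. A row lasts 1/10 s, in which the tool goes at most 50 mm and 8.59 degrees, less where a joint would pass 70% of its speed; a pose out of reach is approached as far as the arm can. A call with a gripper value outside its range is refused whole. The fingers move at their own pace and stop on an object; "newtons" is the grip in N (left out, the last holds). Time passes only in rows, so rows that repeat a pose let the fingers close. It gives the time, the measured TCP pose, the force, the opening and the grip force at its end, in the units of the state.
- read_state(): the state, without advancing time (a new reading comes with each control period).
- camera(name): name is "side" or "top"; returns the picture (420x560x3 uint8, red, green, blue); there is no depth.
- camera_params(name): a dict with "fov_y" (degrees; the focal length in pixels is half the picture's height over the tangent of half this angle, whatever the lens; pixels are square), "cx", "cy" (the principal point, pixels), "extrinsics" (4x4, takes a point from camera to world coordinates). Camera axes: x right, y up, looking along -z (the intrinsics and any distortion apply to the point x, -y, -z); pixel columns grow to the right and rows downward; lengths in m; the calibration is good to about 2 mm. A picture is of the moment at which its call begins. camera_params takes no time and is no camera call.
- job_done(): hands the job in; it is judged then, once.
The state is a dict: "time": time; "joints": joint angles; "joint_vel": joint speeds; "effort": joint torques, N m; "eef_pos": TCP position; "orientation": TCP orientation; "force": force on the tool from outside, world axes, zero at the start; "moment": the same for the moment, N m; "gripper_width": opening from 0.0 (shut) to 1.0 (fully open); "gripper_force": force on a finger pad.
Only numpy, scipy, OpenCV 4.12 (cv2) and the standard library are available. Lean on these libraries where they do the work, as an engineer would, in place of code of your own. Each camera call takes 0.05 s, during which the arm holds its last target. There are 200 camera calls.

## Working session

There is one attempt and no reset: what is moved stays moved. The work goes in short steps, Python scripts to look and compute and a tool call to move; the robot and the scene stay as the last step left them, time stands still between calls to the robot, and variables do not carry over. Pictures are saved under pics/ and viewed, at most 10 in all, crops included, and the job is handed in when it is done.

Besides the shell and the picture viewer there is one more tool, called as name(argument=value, ...) on one line, values as JSON. play_rows: Moves the arm, as the interface text tells. Its arguments: {"type":"object","properties":{"rows":{"type":"array","items":{"type":"number"}},"newtons":{"type":"number"}},"required":["rows"]}

```bash
mkdir -p pics
python3 - <<'E'
from station import *
import cv2
for n in("top","side"):
    cv2.imwrite(f"pics/{n}0.png",cv2.cvtColor(camera(n),cv2.COLOR_RGB2BGR))
    print(n,camera_params(n))
s=read_state();print(s,tips_ahead)
E
```

```text
top {'fov_y': 51.21383709604141, 'cx': 279.01544494188664, 'cy': 207.55663128702372, 'extrinsics': array([[ 7.78607948e-02,  9.75109927e-01, -2.07601367e-01,
         3.59459499e-01],
       [-9.96964040e-01,  7.62861356e-02, -1.55925970e-02,
         3.67960811e-02],
       [ 6.32609869e-04,  2.08185149e-01,  9.78089231e-01,
         1.13480880e+00],
       [ 0.00000000e+00,  0.00000000e+00,  0.00000000e+00,
         1.00000000e+00]])}
side {'fov_y': 54.03133892219512, 'cx': 285.3912695415149, 'cy': 208.57810081148693, 'extrinsics': array([[ 0.98674454,  0.06128895, -0.15026269,  0.40416136],
       [-0.16110782,  0.48112048, -0.86172348, -0.78085101],
       [ 0.01948033,  0.87450943,  0.48461714,  0.59611572],
       [ 0.        ,  0.        ,  0.        ,  1.        ]])}
{'time': 0.1, 'joints': array([-1.37296348e+00,  1.50934154e-01,  1.43790614e+00,  8.08877630e-06,
        1.55379233e+00, -1.33991473e-01]), 'joint_vel': array([-8.64689533e-04, -8.28711111e-04, -1.91069028e-03, -4.78955563e-04,
       -9.44089303e-06,  2.63062913e-04]), 'effort': array([ 2.88624506e-03, -7.14384699e+01, -5.71791422e+01, -1.67768376e-04,
        7.38802948e-03, -1.51721144e-05]), 'eef_pos': array([ 0.18727067, -0.54346619,  0.25576714]), 'orientation': array([[ 9.45449670e-01,  3.25768142e-01, -1.96472030e-04],
       [ 3.25768168e-01, -9.45449130e-01,  1.02128012e-03],
       [ 1.46946216e-04, -1.02957328e-03, -9.99999459e-01]]), 'force': array([ 0.81060688,  1.33381422, -0.11738922]), 'moment': array([ 0.02564551,  0.02614585, -0.01644427]), 'gripper_force': 0.0, 'gripper_width': 0.9987562121673804} 0.025
```

View pics/top0.png

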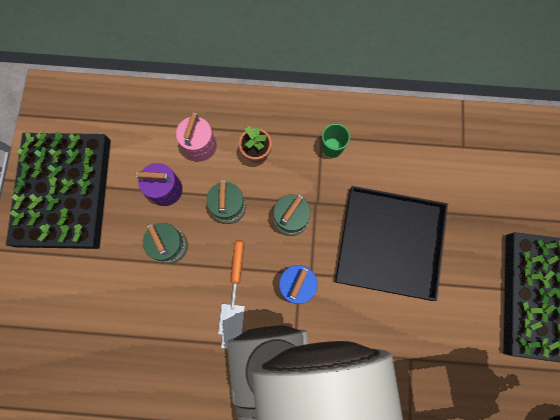

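View pics/side0.png

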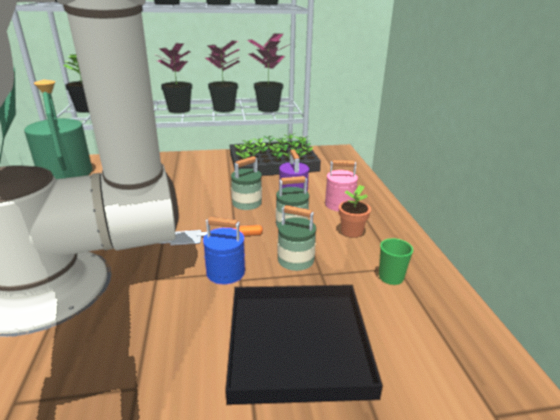

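The top view shows three sage/dark-green tins at about (163,243), (226,201) and (292,213). They match the description. The look-alikes to leave alone are pink (195,135), purple (158,183) and blue (298,284). The tray is at about (391,243). The trowel, at about (235,290), lies between them and the robot. I'll measure now and check one enlarged crop.

```bash
cat > h.py <<'E'
import numpy as np, cv2
from station import *
def K(n):
    p=camera_params(n); f=210/np.tan(np.radians(p["fov_y"]/2)); return f,p["cx"],p["cy"],p["extrinsics"]
def p2w(n,u,v,z):
    f,cx,cy,T=K(n); d=T[:3,:3]@np.array([(u-cx)/f,-(v-cy)/f,-1]); o=T[:3,3]; return o+d*(z-o[2])/d[2]
def w2p(n,P):
    f,cx,cy,T=K(n); c=T[:3,:3].T@(np.array(P)-T[:3,3]); return np.array([cx+f*c[0]/-c[2],cy-f*c[1]/-c[2]])
def grab(n,f=None):
    im=cv2.cvtColor(camera(n),cv2.COLOR_RGB2BGR)
    if f: cv2.imwrite("pics/"+f,im)
    return im
E
python3 - <<'E'
from h import *
im=cv2.imread("pics/top0.png"); sd=cv2.imread("pics/side0.png")
b,g,r=[im[...,i].astype(int) for i in range(3)]
for nm,(u,v) in dict(L=(163,243),M=(226,200),R=(292,213),blue=(298,284),purple=(158,183),pink=(195,135)).items():
    m=((r-b>45)&(r-g>20)).astype(np.uint8)
    w=np.zeros_like(m); cv2.circle(w,(u,v),19 if nm in'LMR' else 17,1,-1); m&=w
    n,lab,st,ce=cv2.connectedComponentsWithStats(m)
    if n<2: print(nm,'none');continue
    k=1+np.argmax(st[1:,4]); pts=np.argwhere(lab==k)[:,::-1].astype(np.float32)
    (c,sz,a)=cv2.minAreaRect(pts); bx=cv2.boxPoints((c,sz,a))
    W=np.array([p2w("top",*q,0.141)[:2] for q in bx]); e=W[1]-W[0]; f=W[2]-W[1]
    L=e if np.hypot(*e)>np.hypot(*f) else f
    cw=p2w("top",*pts.mean(0),0.141)
    print(nm,c,cw.round(4),'len',np.hypot(*e).round(3),np.hypot(*f).round(3),'yaw',np.degrees(np.arctan2(L[1],L[0])).round(1)%180,'sidepx',w2p("side",[cw[0],cw[1],.141]).round())
k=(np.max(im,2)<45).astype(np.uint8); k[:,:320]=0;k[:,465:]=0;k[:170]=0;k[310:]=0
n,lab,st,ce=cv2.connectedComponentsWithStats(k); j=1+np.argmax(st[1:,4])
rc=cv2.minAreaRect(np.argwhere(lab==j)[:,::-1].astype(np.float32)); bx=cv2.boxPoints(rc)
W=np.array([p2w("top",*q,.035)[:2] for q in bx]);print('tray',W.round(3),W.mean(0),np.hypot(*(W[1]-W[0])),np.hypot(*(W[2]-W[1])),rc)
cv2.imwrite("pics/crop.png",np.vstack([cv2.resize(im[100:310,130:450],None,fx=1.875,fy=1.875,interpolation=2),cv2.resize(sd[150:280,190:410],(600,200))]))
E
```

```text
L (156.10000610351562, 239.20001220703125) [0.474  0.3259 0.141 ] len 0.014 0.058 yaw 33.400000000000006 sidepx [244. 160.]
M (222.0, 195.0) [0.5901 0.1882 0.141 ] len 0.014 0.062 yaw 5.900000000000006 sidepx [292. 178.]
R (292.1922912597656, 207.96151733398438) [0.5715 0.0224 0.141 ] len 0.064 0.014 yaw 151.2 sidepx [297. 209.]
blue (298.6986083984375, 282.8630065917969) [ 0.4019 -0.0046  0.141 ] len 0.064 0.012 yaw 159.3 sidepx [222. 220.]
purple (153.54116821289062, 174.96470642089844) [0.6254 0.3529 0.141 ] len 0.014 0.05 yaw 89.9 sidepx [294. 155.]
pink (194.00003051757812, 133.50003051757812) [0.7357 0.2684 0.141 ] len 0.081 0.077 yaw 142.7 sidepx [338. 164.]
tray [[ 0.657 -0.13 ]
 [ 0.775 -0.269]
 [ 0.499 -0.471]
 [ 0.393 -0.336]] [ 0.5810993  -0.30174745] 0.18145104954005206 0.3420319036598475 ((418.7724914550781, 224.38006591796875), (135.78158569335938, 66.84041595458984), 54.360191345214844)
```

View pics/crop.png

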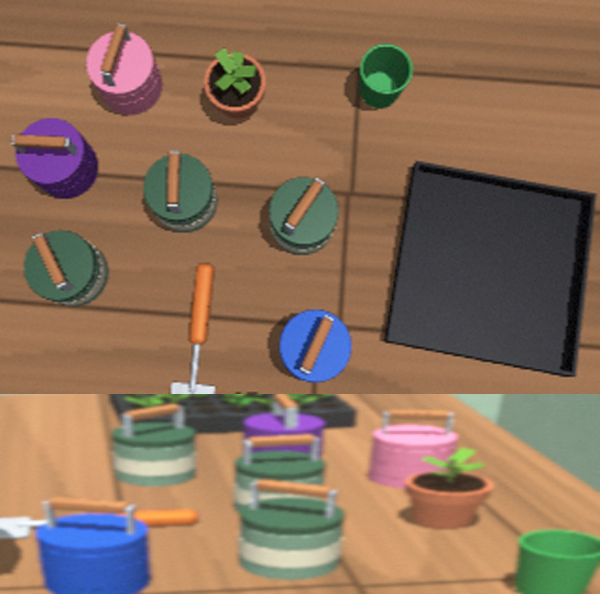

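The crop confirms three dark-green-lidded tins: L (62,268), M (178,190) and R (303,213). The blue, purple and pink ones are decoys, and the side view backs up the positions to about 3 px. The tray corners are at about (351,187), (447,204), (437,299) and (336,281), so next I'll refine the tray and the bar yaws.

Run:
```python
from h import *
im=cv2.imread("pics/top0.png")
b,g,r=[im[...,i].astype(int) for i in range(3)]
for nm,(u,v) in dict(L=(156,239),M=(222,195),R=(292,208)).items():
    m=((r-b>35)&(r-g>15)); yy,xx=np.nonzero(m); k=np.hypot(xx-u,yy-v)<17.5
    P=np.array([p2w("top",x,y,0.143)[:2] for x,y in zip(xx[k],yy[k])])
    w,V=np.linalg.eigh(np.cov(P.T)); print(nm,P.mean(0).round(4),np.degrees(np.arctan(V[1,1]/V[0,1])).round(1),(np.sqrt(w*12)).round(3))
C=np.array([p2w("top",*q,.035)[:2] for q in [(351,187),(447,204),(437,299),(336,281)]])
c=C.mean(0);print('tray',C.round(3),c.round(3),np.hypot(*(np.roll(C,-1,0)-C).T).round(3))
for i,p in enumerate(C): print(i,(c+(p-c)*57.5/125).round(3))
print('pot',p2w("top",255,148,.075),'cup',p2w("top",335,137,.085))
```

```text
L [0.4798 0.3384] 41.3 [0.049 0.07 ]
M [0.601  0.1949] 8.2 [0.054 0.071]
R [0.583  0.0222] -19.9 [0.048 0.074]
tray [[ 0.662 -0.127]
 [ 0.636 -0.376]
 [ 0.394 -0.351]
 [ 0.418 -0.101]] [ 0.528 -0.239] [0.249 0.243 0.251 0.245]
0 [ 0.589 -0.188]
1 [ 0.577 -0.302]
2 [ 0.466 -0.29 ]
3 [ 0.477 -0.175]
pot [0.73422339 0.12673324 0.075     ] cup [ 0.77579732 -0.07380518  0.085     ]
```

play_rows(rows=[0.3,20,30,5,0,0,-3,0.3,45,66,5,0,0,-6,0.3,70,103,5,0,0,-9,0.3,96,141,5,0,0,-12,0.3,121,178,5,0,0,-15,0.3,147,216,5,0,0,-18,0.3,172,253,5,0,0,-21,0.3,192,283,5,0,0,-24], newtons=60)

```text
time: 0.9
eef_pos: [0.3801, -0.2585, 0.2612]
orientation: [[0.996, -0.088, 0.0], [-0.088, -0.996, 0.0], [0.0, -0.0, -1.0]]
force: [0.0, -0.9, -0.5]
gripper_width: 0.698
gripper_force: 0.0
```

play_rows(rows=[0.3,26,38,0,0,0,-4,0.3,54,79,0,0,0,-8,0.3,82,120,0,0,0,-12,0.3,110,162,0,0,0,-16,0.3,138,203,0,0,0,-20,0.3,165,242,0,0,0,-23,0.3,185,272,0,0,0,-25,0.3,191,281,0,0,0,-25])

```text
time: 1.7
eef_pos: [0.5714, 0.0233, 0.2604]
orientation: [[0.867, -0.499, -0.001], [-0.499, -0.867, 0.001], [-0.001, -0.0, -1.0]]
force: [-0.0, -0.3, 0.2]
gripper_width: 0.702
gripper_force: 0.0
```

Run:
```python
from h import *
grab("side","side1.png"); t=grab("top")
F=[]
for i in range(5): camera("top"); F.append(read_state()["force"][2])
print(F, read_state()["eef_pos"])
s=cv2.imread("pics/side1.png")
cv2.imwrite("pics/c1.png",np.hstack([cv2.resize(t[140:280,130:330],(440,308)),cv2.resize(s[130:280,220:380],(330,308))]))
```

```text
[np.float64(0.13386292913805053), np.float64(0.7509525851551073), np.float64(0.2166257469872018), np.float64(-0.09024328490458278), np.float64(-0.26520949881117006)] [0.56986325 0.01928077 0.2614712 ]
```

View pics/c1.png

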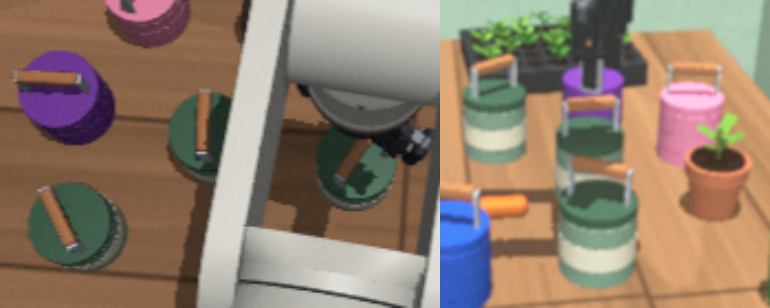

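The top view shows the gripper over tin R, and the side view shows the fingers (590,80) above its bar (600,167). I'll descend and grip.

play_rows(rows=[0.3,1,1,-30,0,0,0,0.3,1,1,-70,0,0,0,0.3,1,1,-100,0,0,0,0.3,1,1,-115,0,0,0,0.3,1,1,-120,0,0,0,0.3,1,1,-120,0,0,0,0.6,1,1,-120,0,0,0,0.75,1,1,-120,0,0,0])

```text
time: 2.85
eef_pos: [0.5718, 0.0213, 0.1427]
orientation: [[0.866, -0.5, 0.002], [-0.5, -0.866, -0.0], [0.002, -0.001, -1.0]]
force: [-0.3, 0.1, 0.1]
gripper_width: 0.37
gripper_force: 0.0
```

play_rows(rows=[1,0,0,0,0,0,0,1,0,0,0,0,0,0,1,0,0,0,0,0,0,1,0,0,0,0,0,0,1,0,0,0,0,0,0], newtons=60)

```text
time: 3.35
eef_pos: [0.5718, 0.0215, 0.1421]
orientation: [[0.866, -0.5, 0.002], [-0.5, -0.866, 0.0], [0.001, -0.001, -1.0]]
force: [1.2, 1.4, 5.6]
gripper_width: 0.151
gripper_force: 58.9
```

play_rows(rows=[1,0,0,5,0,0,0,1,0,0,15,0,0,0,1,0,0,35,0,0,0,1,0,0,50,0,0,0,1,0,0,60,0,0,0,1,0,0,60,0,0,0,1,0,0,60,0,0,0])

```text
time: 4.05
eef_pos: [0.5712, 0.0214, 0.2009]
orientation: [[0.866, -0.5, -0.0], [-0.5, -0.866, 0.0], [-0.0, 0.0, -1.0]]
force: [-0.1, -0.4, -3.4]
gripper_width: 0.15
gripper_force: 58.7
```

```bash
cat > w.py <<'E'
from h import *
F=[];E=[]
im=grab("side","w.png")
for i in range(6): camera("side"); s=read_state(); F.append(s["force"]); E.append(s["effort"])
print(np.mean(F,0).round(2),np.std(F,0).round(2),np.mean(E,0).round(2),s["eef_pos"].round(4),s["moment"].round(2),s["time"])
E
python3 w.py
```

```text
[-0.05  0.11 -3.26] [0.36 0.43 0.91] [ 1.000e-02 -7.368e+01 -5.745e+01  0.000e+00  0.000e+00  0.000e+00] [0.5712 0.0214 0.2009] [-0.01 -0.01  0.01] 4.4
```

R weighs about 3.3 N (0.33 kg). The full tin must weigh at least 0.45 kg, so R is one of the light ones. I'll carry it to the far-right tray slot.

play_rows(rows=[1,0,-8,15,0,0,0,1,0,-28,30,0,0,0,1,1,-60,40,0,0,0,1,2,-98,40,0,0,0,1,3,-136,40,0,0,0,1,4,-174,40,0,0,0,1,4,-210,40,0,0,0,1,4,-240,40,0,0,0])

```text
time: 5.2
eef_pos: [0.5749, -0.2212, 0.2425]
orientation: [[0.866, -0.501, 0.001], [-0.501, -0.866, -0.001], [0.001, 0.0, -1.0]]
force: [0.6, 0.7, -3.1]
gripper_width: 0.155
gripper_force: 58.7
```

play_rows(rows=[1,0,-25,0,0,0,0,1,1,-50,-5,0,0,0,1,1,-70,-15,0,0,0,1,1,-80,-25,0,0,0,1,1,-83,-40,0,0,0,1,1,-83,-60,0,0,0,1,1,-83,-75,0,0,0,1,1,-83,-80,0,0,0])

```text
time: 6.0
eef_pos: [0.5758, -0.3005, 0.159]
orientation: [[0.867, -0.499, -0.002], [-0.499, -0.867, 0.002], [-0.003, -0.0, -1.0]]
force: [-0.6, 0.3, -3.0]
gripper_width: 0.155
gripper_force: 58.7
```

Run:
```python
from h import *
s=grab("side"); t=grab("top")
cv2.imwrite("pics/c2.png",np.hstack([cv2.resize(t[150:340,300:500],(410,390)),cv2.resize(s[190:410,200:410],(372,390))]))
print(read_state()["eef_pos"],read_state()["force"])
```

```text
[ 0.57617251 -0.3009447   0.16056086] [ 0.7445001   0.68979928 -2.31444278]
```

View pics/c2.png

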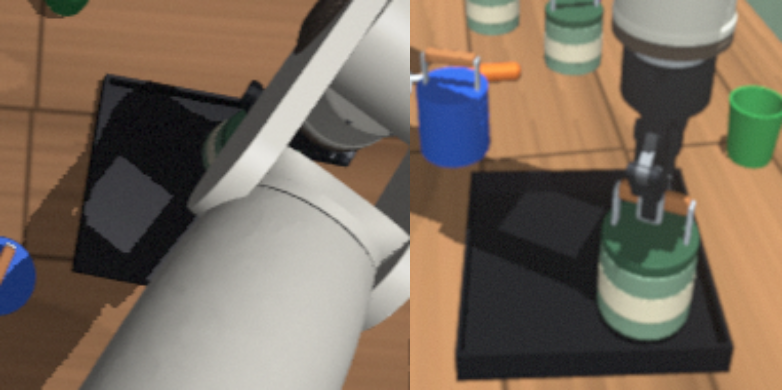

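The tin hangs about 13 mm above the tray floor, inside the walls (side crop (645,280), tray wall at x≈705), and upright. I'll lower it gently.

play_rows(rows=[1,0,0,-4,0,0,0,1,0,0,-8,0,0,0,1,0,0,-10,0,0,0,1,0,0,-12,0,0,0,1,0,0,-13,0,0,0,1,0,0,-13,0,0,0])

```text
time: 6.7
eef_pos: [0.5763, -0.3016, 0.1482]
orientation: [[0.866, -0.5, 0.0], [-0.5, -0.866, 0.0], [-0.0, -0.0, -1.0]]
force: [-0.9, -0.7, -2.8]
gripper_width: 0.151
gripper_force: 58.7
```

play_rows(rows=[1,0,0,-1,0,0,0,1,0,0,-2,0,0,0,1,0,0,-2,0,0,0])

```text
time: 7.0
eef_pos: [0.5766, -0.3016, 0.147]
orientation: [[0.866, -0.5, 0.001], [-0.5, -0.866, -0.0], [0.001, -0.0, -1.0]]
force: [-0.3, 2.5, 4.1]
gripper_width: 0.151
gripper_force: 59.9
```

play_rows(rows=[0.7,0,0,0,0,0,0,0.5,0,0,0,0,0,0,0.3,0,0,0,0,0,0,0.3,0,0,0,0,0,0,0.3,0,0,20,0,0,0,0.3,0,0,55,0,0,0,0.3,0,0,90,0,0,0,0.3,0,0,110,0,0,0])

```text
time: 7.8
eef_pos: [0.5766, -0.3018, 0.2593]
orientation: [[0.866, -0.5, 0.003], [-0.5, -0.866, -0.002], [0.003, 0.0, -1.0]]
force: [0.8, -0.0, 0.6]
gripper_width: 0.7
gripper_force: 0.0
```

play_rows(rows=[0.3,0,15,0,0,0,2,0.3,1,50,0,0,0,5,0.3,2,95,0,0,0,8,0.3,3,140,0,0,0,11,0.3,4,185,0,0,0,14,0.3,5,230,0,0,0,17,0.3,6,275,0,0,0,20,0.3,7,320,0,0,0,23])

```text
time: 8.6
eef_pos: [0.5825, 0.0206, 0.2555]
orientation: [[0.993, -0.119, -0.001], [-0.119, -0.993, 0.0], [-0.001, -0.0, -1.0]]
force: [1.5, -0.8, -0.3]
gripper_width: 0.701
gripper_force: 0.0
```

play_rows(rows=[0.3,1,45,0,0,0,3,0.3,2,90,0,0,0,6,0.3,4,130,0,0,0,9,0.3,6,155,0,0,0,11,0.3,6,167,-5,0,0,11,0.3,6,170,-20,0,0,11,0.3,6,170,-45,0,0,11,0.3,6,170,-60,0,0,11])

```text
time: 9.4
eef_pos: [0.5884, 0.1873, 0.1931]
orientation: [[0.998, 0.069, -0.003], [0.069, -0.998, -0.001], [-0.003, 0.0, -1.0]]
force: [0.4, -0.5, 0.2]
gripper_width: 0.7
gripper_force: 0.0
```

Run:
```python
from h import *
s=grab("side"); t=grab("top")
cv2.imwrite("pics/c3.png",np.hstack([cv2.resize(t[130:280,130:430],(500,250)),cv2.resize(s[130:280,230:380],(250,250))]))
print(read_state()["eef_pos"],read_state()["force"],w2p("side",[.59,.188,.135]),w2p("side",list(read_state()["eef_pos"]-[0,0,.02])))
```

```text
[0.58828871 0.18722428 0.19319735] [-0.33671572 -0.13426675 -0.3510154 ] [292.33106184 180.41647083] [292.1411022  167.19180341]
```

View pics/c3.png

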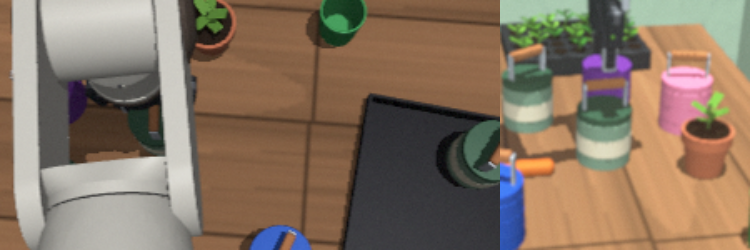

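The gripper is over M's bar (side crop (604,87)), and tin R stands in the tray at top crop (480,155). I'll descend and grip.

play_rows(rows=[0.3,1,1,-20,0,0,0,0.3,1,1,-40,0,0,0,0.3,1,1,-50,0,0,0,0.3,1,1,-52,0,0,0,0.6,1,1,-52,0,0,0,0.75,1,1,-52,0,0,0,0.9,1,1,-52,0,0,0,1,1,1,-52,0,0,0])

```text
time: 10.3
eef_pos: [0.5907, 0.1893, 0.1453]
orientation: [[0.998, 0.07, 0.001], [0.07, -0.998, 0.0], [0.001, 0.0, -1.0]]
force: [0.6, -3.1, 7.9]
gripper_width: 0.152
gripper_force: 59.2
```

play_rows(rows=[1,0,0,0,0,0,0,1,0,0,0,0,0,0,1,0,0,0,0,0,0])

```text
time: 10.6
eef_pos: [0.5906, 0.1893, 0.1452]
orientation: [[0.998, 0.07, 0.001], [0.07, -0.998, 0.0], [0.001, 0.0, -1.0]]
force: [-1.4, -3.2, 7.3]
gripper_width: 0.153
gripper_force: 59.2
```

play_rows(rows=[1,0,0,5,0,0,0,1,0,0,15,0,0,0,1,0,0,35,0,0,0,1,0,0,50,0,0,0,1,0,0,60,0,0,0,1,0,0,60,0,0,0,1,0,0,60,0,0,0])

```text
time: 11.3
eef_pos: [0.5901, 0.1894, 0.2039]
orientation: [[0.998, 0.07, -0.0], [0.07, -0.998, 0.0], [-0.0, -0.0, -1.0]]
force: [-0.2, 0.2, -2.9]
gripper_width: 0.149
gripper_force: 58.6
```

```bash
python3 w.py
```

```text
[-0.02  0.06 -2.42] [0.47 0.29 0.31] [ 1.000e-02 -8.261e+01 -5.738e+01  0.000e+00 -0.000e+00 -0.000e+00] [0.5902 0.1894 0.2039] [-0.04  0.07 -0.03] 11.65
```

M weighs about 0.26 kg, so L should be the full one. I'll put M in the near-left slot.

play_rows(rows=[1,0,-8,15,0,0,0,1,0,-30,35,0,0,0,1,-1,-65,50,0,0,0,1,-2,-108,50,0,0,0,1,-4,-152,50,0,0,0,1,-8,-195,50,0,0,0,1,-12,-238,50,0,0,0,1,-18,-275,50,0,0,0])

```text
time: 12.45
eef_pos: [0.5718, -0.0882, 0.2555]
orientation: [[0.998, 0.069, 0.001], [0.069, -0.998, -0.0], [0.001, 0.001, -1.0]]
force: [1.1, 1.1, -3.1]
gripper_width: 0.146
gripper_force: 58.8
```

play_rows(rows=[1,-15,-30,0,0,0,0,1,-40,-55,0,0,0,0,1,-65,-75,-5,0,0,0,1,-83,-86,-15,0,0,0,1,-93,-89,-35,0,0,0,1,-95,-89,-60,0,0,0,1,-95,-89,-80,0,0,0,1,-95,-89,-90,0,0,0])

```text
time: 13.25
eef_pos: [0.4767, -0.1749, 0.1638]
orientation: [[0.998, 0.069, -0.001], [0.069, -0.998, 0.0], [-0.001, -0.0, -1.0]]
force: [0.3, 0.1, -1.0]
gripper_width: 0.149
gripper_force: 58.7
```

Run:
```python
from h import *
s=grab("side"); t=grab("top")
cv2.imwrite("pics/c4.png",np.hstack([cv2.resize(t[150:340,250:480],(410,340)),cv2.resize(s[180:410,190:410],(372,340))]))
print(read_state()["eef_pos"],read_state()["force"])
```

```text
[ 0.47697663 -0.1747479   0.1640701 ] [-0.66160457  0.23724767 -1.83545848]
```

View pics/c4.png

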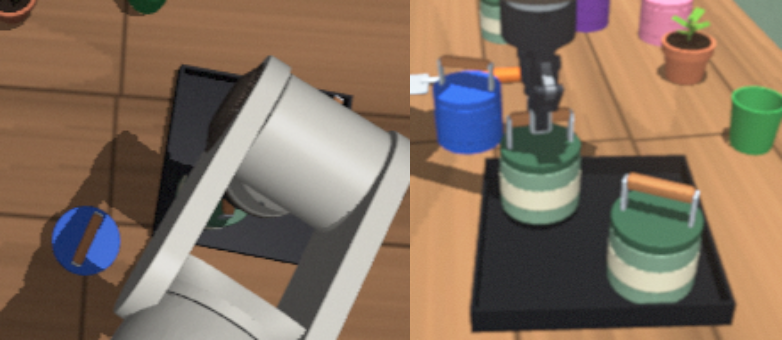

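R stands upright in the tray at (655,250) and M hovers inside the near-left part at (540,180). I'll lower it.

play_rows(rows=[1,1,-1,-4,0,0,0,1,2,-2,-8,0,0,0,1,2,-2,-11,0,0,0,1,2,-2,-12,0,0,0,1,2,-2,-13,0,0,0,1,2,-2,-13,0,0,0])

```text
time: 13.95
eef_pos: [0.4793, -0.1766, 0.1513]
orientation: [[0.998, 0.07, 0.0], [0.07, -0.998, 0.0], [0.0, -0.0, -1.0]]
force: [0.3, 0.2, -2.5]
gripper_width: 0.151
gripper_force: 58.7
```

play_rows(rows=[1,0,0,-1,0,0,0,1,0,0,-2,0,0,0,1,0,0,-2,0,0,0])

```text
time: 14.25
eef_pos: [0.4795, -0.1769, 0.1501]
orientation: [[0.998, 0.07, 0.001], [0.07, -0.998, -0.001], [0.001, 0.001, -1.0]]
force: [-2.7, -1.1, 8.2]
gripper_width: 0.155
gripper_force: 60.2
```

play_rows(rows=[0.7,0,0,0,0,0,0,0.5,0,0,0,0,0,0,0.3,0,0,0,0,0,0,0.3,0,0,0,0,0,0,0.3,0,0,20,0,0,0,0.3,0,0,55,0,0,0,0.3,0,0,90,0,0,0,0.3,0,0,110,0,0,0])

```text
time: 15.05
eef_pos: [0.4796, -0.1768, 0.262]
orientation: [[0.998, 0.07, 0.002], [0.07, -0.998, -0.001], [0.002, 0.001, -1.0]]
force: [-0.8, -0.3, -0.8]
gripper_width: 0.702
gripper_force: 0.0
```

play_rows(rows=[0.3,2,15,0,0,0,2,0.3,5,50,0,0,0,5,0.3,10,92,0,0,0,8,0.3,15,134,0,0,0,11,0.3,20,176,0,0,0,14,0.3,22,218,0,0,0,17,0.3,22,260,0,0,0,19,0.3,20,302,0,0,0,21])

```text
time: 15.85
eef_pos: [0.4986, 0.1276, 0.2584]
orientation: [[0.905, 0.425, -0.001], [0.425, -0.905, 0.0], [-0.001, -0.0, -1.0]]
force: [0.3, -0.5, 1.1]
gripper_width: 0.699
gripper_force: 0.0
```

play_rows(rows=[0.3,-4,42,0,0,0,2,0.3,-9,84,0,0,0,4,0.3,-14,124,0,0,0,6,0.3,-19,158,0,0,0,7,0.3,-23,182,-5,0,0,7,0.3,-25,196,-20,0,0,7,0.3,-25,201,-45,0,0,7,0.3,-25,201,-60,0,0,7])

```text
time: 16.65
eef_pos: [0.4733, 0.3265, 0.196]
orientation: [[0.847, 0.531, -0.003], [0.531, -0.847, -0.001], [-0.003, -0.0, -1.0]]
force: [-0.4, -0.3, -0.0]
gripper_width: 0.703
gripper_force: 0.0
```

Run:
```python
from h import *
s=grab("side"); t=grab("top")
cv2.imwrite("pics/c5.png",np.hstack([cv2.resize(t[130:320,130:480],(500,271)),cv2.resize(s[130:400,190:410],(221,271))]))
print(read_state()["eef_pos"],read_state()["force"])
```

```text
[0.47336252 0.32548915 0.19627447] [-1.05257692  0.43683713  0.44936661]
```

View pics/c5.png

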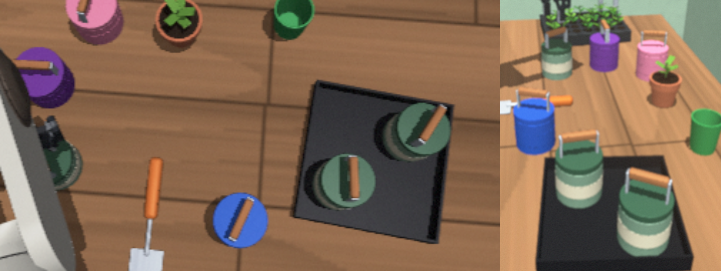

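R (420,130) and M (345,182) both stand upright in the tray, with the bystanders untouched. The gripper is above L (60,150).

play_rows(rows=[0.3,1,1,-20,0,0,0,0.3,1,1,-42,0,0,0,0.3,1,1,-53,0,0,0,0.3,1,1,-55,0,0,0,0.6,1,1,-55,0,0,0,0.75,1,1,-55,0,0,0,0.9,1,1,-55,0,0,0,1,1,1,-55,0,0,0], newtons=80)

```text
time: 17.55
eef_pos: [0.4758, 0.3275, 0.1454]
orientation: [[0.848, 0.53, 0.002], [0.53, -0.848, 0.001], [0.002, 0.0, -1.0]]
force: [-0.1, -0.4, 7.2]
gripper_width: 0.147
gripper_force: 79.5
```

play_rows(rows=[1,0,0,0,0,0,0,1,0,0,0,0,0,0,1,0,0,0,0,0,0])

```text
time: 17.85
eef_pos: [0.4758, 0.3276, 0.1454]
orientation: [[0.848, 0.53, 0.002], [0.53, -0.848, 0.001], [0.002, 0.0, -1.0]]
force: [0.5, -0.2, 7.6]
gripper_width: 0.141
gripper_force: 79.5
```

play_rows(rows=[1,0,0,5,0,0,0,1,0,0,15,0,0,0,1,0,0,35,0,0,0,1,0,0,50,0,0,0,1,0,0,60,0,0,0,1,0,0,60,0,0,0,1,0,0,60,0,0,0])

```text
time: 18.55
eef_pos: [0.4751, 0.3273, 0.2039]
orientation: [[0.848, 0.53, -0.0], [0.53, -0.848, -0.0], [-0.0, -0.0, -1.0]]
force: [-0.3, -0.1, -8.4]
gripper_width: 0.147
gripper_force: 78.3
```

```bash
python3 w.py
```

```text
[ 0.47 -0.06 -8.1 ] [0.36 0.23 0.27] [ 1.000e-02 -7.741e+01 -5.988e+01  0.000e+00 -2.000e-02 -0.000e+00] [0.4752 0.3273 0.2039] [-0.09 -0.01  0.02] 18.9
```

L weighs about 0.83 kg, so it is clearly the full one. I'll raise it to 13 cm and let it settle.

play_rows(rows=[1,0,0,10,0,0,0,1,0,0,30,0,0,0,1,0,0,50,0,0,0,1,0,0,64,0,0,0,1,0,0,71,0,0,0,1,0,0,71,0,0,0,1,0,0,71,0,0,0,1,0,0,71,0,0,0])

```text
time: 19.7
eef_pos: [0.4751, 0.3272, 0.2743]
orientation: [[0.848, 0.53, -0.001], [0.53, -0.848, -0.001], [-0.001, -0.0, -1.0]]
force: [-0.2, 0.6, -8.2]
gripper_width: 0.146
gripper_force: 78.4
```

play_rows(rows=[1,0,0,0,0,0,0,1,0,0,0,0,0,0,1,0,0,0,0,0,0,1,0,0,0,0,0,0,1,0,0,0,0,0,0,1,0,0,0,0,0,0])

```text
time: 20.3
eef_pos: [0.4753, 0.3274, 0.2753]
orientation: [[0.848, 0.53, -0.0], [0.53, -0.848, 0.0], [0.0, -0.0, -1.0]]
force: [-0.3, -0.8, -7.6]
gripper_width: 0.146
gripper_force: 78.4
```

Run:
```python
from h import *
s=grab("side"); t=grab("top")
cv2.imwrite("pics/c6.png",np.hstack([cv2.resize(t[100:320,130:480],(430,270)),cv2.resize(s[80:400,190:420],(300,417))[:270]]))
st=read_state();print(st["eef_pos"],st["force"],st["gripper_force"],np.abs(st["joint_vel"]).max(),w2p("side",[.475,.327,.13]),w2p("side",[.475,.327,.265]))
```

```text
[0.47526474 0.32738341 0.27528497] [ 4.69766719e-01 -2.30855077e-03 -8.86999553e+00] 78.38013052940369 0.0022394818153306855 [244.70752943 163.72276071] [243.30536755 117.92351389]
```

View pics/c6.png

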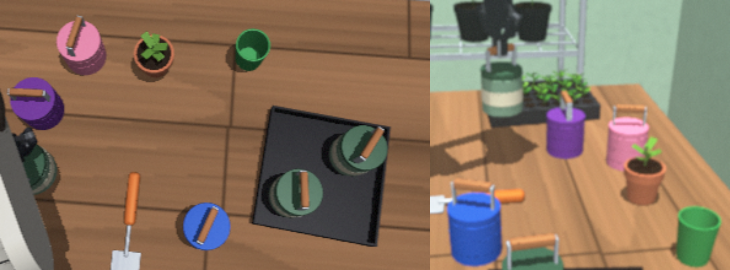

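The heavy tin hangs upright and clear of everything (side crop (502,90)). The two light tins stand in the tray at (360,150) and (298,192), and the bystanders haven't moved.

```bash
python3 -c "from station import job_done; print(job_done())"
```

```text
the job is handed in; nothing more can be done
None
```

Job handed in at about 20 s: the full tin (about 0.83 kg) is held upright and still about 13 cm above the bench, and the two lighter ones (about 0.33 and 0.26 kg) stand upright in the seed tray.

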